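# Cap check on four jars

## Task

Some of the jars in the wooden caddy are not closed properly; find them by trying each cap with a gentle anticlockwise twist, the caddy keeping the jar from turning. A sound cap stops almost at once: do not force it, and leave that jar in its well. A loose cap turns: leave it backed off by 20 degrees or more, so that its orange line plainly misses the jar's, then lift that jar by its body, not by its cap, and stand it upright in the red rework tray without knocking anything else about.

Things in the scene. Friction and masses are not known exactly. Their poses are not given: they have to be found in the camera images.
- caddy: Wooden jar caddy, 79 x 304 mm footprint, fixed, origin at the centre of its underside on the table. Its long side lies along its own y axis. Four square wells in a row along its y, at y = +108, +36, -36, -108 mm (x = 0), each 51 mm square, well floor 12 mm and rim 46 mm above the table. Each well holds one jar and keeps it from turning.
- tray: Red rework tray, fixed, empty at the start, 112 x 184 mm (longer along its own y), 4 mm floor, 4 mm walls, rim 18 mm above the table; origin at the centre of its underside. Two jars fit side by side along its y, for instance at y = +40 and -40 mm.
- jar_1_mid (a point): Centre of the body of jar 1, 35 mm above the jar's underside, z up. White square plastic jar, body 48 x 48 mm and 70 mm high with a grey band; above it a round black ribbed screw cap, 37 mm across, from 73 to 100 mm above the underside. Weight with contents 0.2 to 0.35 kg. In its well the upper 36 mm of the body stands clear. The four jars look alike; jar 1 stands at the +y end of the caddy, jar 4 at the -y end; their sides start parallel to the caddy's.
- cap_1_grip (a point): Centre of the cap of jar 1, on its axis, half-way up (51.5 mm above the middle of the jar's body).
- cap_1 (a joint): Turn of the cap of jar 1 relative to the jar, rad: 0 as found (its orange line meets the one on the jar), growing anticlockwise seen from above, at most 1.4; it cannot go below 0. A loose cap turns against about 0.05 N m and stays where it is left. A sound cap has up to about 0.1 rad of play and then stops dead, even when the fingers slip round it; twist with no more than about 0.5 N m.
- jar_2_mid (a point): Centre of the body of jar 2, 35 mm above the jar's underside, z up. White square plastic jar, body 48 x 48 mm and 70 mm high with a grey band; above it a round black ribbed screw cap, 37 mm across, from 73 to 100 mm above the underside. Weight with contents 0.2 to 0.35 kg. In its well the upper 36 mm of the body stands clear. The four jars look alike; jar 1 stands at the +y end of the caddy, jar 4 at the -y end; their sides start parallel to the caddy's.
- cap_2_grip (a point): Centre of the cap of jar 2, on its axis, half-way up (51.5 mm above the middle of the jar's body).
- cap_2 (a joint): Turn of the cap of jar 2 relative to the jar, rad: 0 as found (its orange line meets the one on the jar), growing anticlockwise seen from above, at most 1.4; it cannot go below 0. A loose cap turns against about 0.05 N m and stays where it is left. A sound cap has up to about 0.1 rad of play and then stops dead, even when the fingers slip round it; twist with no more than about 0.5 N m.
- jar_3_mid (a point): Centre of the body of jar 3, 35 mm above the jar's underside, z up. White square plastic jar, body 48 x 48 mm and 70 mm high with a grey band; above it a round black ribbed screw cap, 37 mm across, from 73 to 100 mm above the underside. Weight with contents 0.2 to 0.35 kg. In its well the upper 36 mm of the body stands clear. The four jars look alike; jar 1 stands at the +y end of the caddy, jar 4 at the -y end; their sides start parallel to the caddy's.
- cap_3_grip (a point): Centre of the cap of jar 3, on its axis, half-way up (51.5 mm above the middle of the jar's body).
- cap_3 (a joint): Turn of the cap of jar 3 relative to the jar, rad: 0 as found (its orange line meets the one on the jar), growing anticlockwise seen from above, at most 1.4; it cannot go below 0. A loose cap turns against about 0.05 N m and stays where it is left. A sound cap has up to about 0.1 rad of play and then stops dead, even when the fingers slip round it; twist with no more than about 0.5 N m.
- jar_4_mid (a point): Centre of the body of jar 4, 35 mm above the jar's underside, z up. White square plastic jar, body 48 x 48 mm and 70 mm high with a grey band; above it a round black ribbed screw cap, 37 mm across, from 73 to 100 mm above the underside. Weight with contents 0.2 to 0.35 kg. In its well the upper 36 mm of the body stands clear. The four jars look alike; jar 1 stands at the +y end of the caddy, jar 4 at the -y end; their sides start parallel to the caddy's.
- cap_4_grip (a point): Centre of the cap of jar 4, on its axis, half-way up (51.5 mm above the middle of the jar's body).
- cap_4 (a joint): Turn of the cap of jar 4 relative to the jar, rad: 0 as found (its orange line meets the one on the jar), growing anticlockwise seen from above, at most 1.4; it cannot go below 0. A loose cap turns against about 0.05 N m and stays where it is left. A sound cap has up to about 0.1 rad of play and then stops dead, even when the fingers slip round it; twist with no more than about 0.5 N m.
- tape_measure: Black tape measure, 71 x 87 x 36 mm, lying near the right edge of the table; a loose bystander, origin at its underside.
- screwdriver_2: Red-handled screwdriver, 197 mm long, lying near the left edge of the table; a loose bystander, origin at its underside.
- wood_block_1: Wooden offcut, 50 x 70 x 44 mm, near the right edge of the table beside the caddy; a loose bystander, origin at its underside.

How it is judged:
By the outcome, as a careful person would: the job done as asked, in the order asked, and still so for the second after the job is handed in, with the robot touching nothing.
It also fails if it takes over 72 s, if anything falls off the work surface, if the arm or the gripper's body presses on something with over 40 N, if the wrist force passes 120 N, or if a joint passes its speed limit or range.

## Robot

A 6-joint arm with a two-finger parallel gripper is mounted at the origin on a cart in front of the work surface, level with it; the furniture and walls round the work are solid. World frame = base frame: x ahead of the robot, y to its left, z up, the work surface at z = 0. Lengths are in m, angles in rad, forces in N, time in s.
With the tool pointing down it reaches from about 0.25 to 0.725 m from the base axis. Payload 4 kg.
Tool frame: the origin (TCP) lies midway between the tips of the shut fingers; the grasp point (between the pads) lies pinch_z behind it (pinch_z is the distance from the TCP to the grasp point, in m); z points along the fingers, y is the direction in which the jaws open and shut (so a half turn about z gives the same grasp; the last joint's range is limited). The gripper opens to 85 mm and grips with 20 to 120 N. Pads are 22 mm wide; open, the fingers measure 114 mm over their backs; the gripper's body (76 mm by 85 mm) begins 54 mm behind the grasp point. The pads swing forward as they close: fully open they stand 13 mm farther back than shut.
Start: joints at [1.203, 0.241, 0.005, 1.335, 0, 1.571], TCP at [0.18, 0.467, 0.231] pointing down, gripper open.
Joint ranges: [-2.72, 2.72], [-1.05, 1.87], [-1.09, 1.28], [-1.99, 2.15], [-1.42, 1.44], [-3.14, 3.14]. Speed limits (rad/s): [2.79, 2.79, 3.14, 3.14, 3.14, 3.14].

## Interface

Orientations are given as a unit quaternion [x, y, z, w].
In Python, from workcell import * gives the robot as it stands.
- The arm moves only by the tool move_arm, never from a script. Its argument "motion" is a list of rows, each a list of 3 entries, a list of its own where there are three numbers: the finger opening in mm, from 0 to 85.4, then the shift along the tool's x, y, z in units of 50 mm (1.0 is 50 mm), then the turn about the tool's z in units of 6 degrees (1.0 is 6 degrees). In form: [[claw, [dx, dy, dz], roll], ...]. A call has exactly 10 rows; each row is the pose to reach, as a shift and turn from the pose commanded when the call began, along the tool's axes at that moment; what a row does not reach only later rows make up. A row lasts 1/10 s, in which the tool goes at most 50 mm and 8.59 degrees, less where a joint would pass 70% of its speed; a pose out of reach is approached as far as the arm can. A call with a gripper value outside its range is refused whole. The fingers move at their own pace and stop on an object; the grip force is fixed at half the most. Time passes only in rows, so rows that repeat a pose let the fingers close, or fill a call up. It gives the time, the measured TCP pose, the force and the opening at its end, in the units of the state.
- get_obs(): the state, without advancing time (a new reading comes with each control period).
- camera(name): name is "scene" or "top" or "wrist"; returns a dict with "color" (384x512x3 uint8, red, green, blue), "fx", "fy", "cx", "cy" (pixels), "rvec" (rotation vector, rad) and "tvec" (3), from world to camera coordinates, as OpenCV has them; the wrist camera has in their place "mount" (4x4, takes a point from camera to tool coordinates, whose origin is the TCP and whose axes are the flange's). Camera axes: x right, y down, z forward; pixel columns grow to the right and rows downward; lengths in m; the calibration is good to about 2 mm. A picture is of the moment at which its call begins: read the wrist's pose just before it. There is no depth.
- job_done(): hands the job in, once; it reports no verdict.
The state is a dict: "clock": time; "joint_pos": joint angles; "joint_vel": joint speeds; "tau": joint torques, N m; "eef_pos": TCP position; "tool_rot": TCP orientation; "ft_force": force on the tool from outside, world axes, zero at the start; "ft_torque": the same for the moment, N m; "grip_width": finger opening in m.
Only numpy, scipy, OpenCV 4.12 (cv2) and the standard library are available. Lean on these libraries where they do the work, as an engineer would, in place of code of your own. Each camera call takes 0.05 s, during which the arm holds its last target.

## Working session

There is one attempt and no reset: what is moved stays moved. The work goes in short steps, Python scripts to look and compute and a tool call to move; the robot and the scene stay as the last step left them, time stands still between calls to the robot, and variables do not carry over. Pictures are saved under pics/ and viewed, and the job is handed in when it is done.

Besides the shell and the picture viewer there is one more tool, called as a command line: name --argument value ..., lists and objects as JSON in quotes. move_arm: Moves the arm, as the interface text tells. Its arguments: {"type":"object","properties":{"motion":{"type":"array","items":{"type":"array"}}},"required":["motion"]}

```bash
mkdir -p pics; ls; python3 - <<'E'
from workcell import *
import cv2
o=get_obs(); print(o)
for n in ["scene","top","wrist"]:
    c=camera(n); cv2.imwrite(f"pics/{n}0.png",c["color"][:,:,::-1]); print(n,{k:v for k,v in c.items() if k!="color"})
try: print(pinch_z)
except Exception as e: print(e)
E
```

```text
pics
{'clock': 0.0, 'joint_pos': array([1.20299512e+00, 2.41409812e-01, 3.71563746e-03, 1.33516445e+00,
       1.43982420e-05, 1.57078759e+00]), 'joint_vel': array([-0.00089576, -0.00063617, -0.00056229,  0.00046155,  0.0008314 ,
       -0.00013042]), 'tau': array([ 2.24023082e-03, -3.72316146e+01,  2.52408814e+01,  1.69358833e-02,
        2.06535551e-04,  4.92475223e-06]), 'eef_pos': array([0.17955448, 0.46598107, 0.23041123]), 'tool_rot': array([ 1.82861398e-01,  9.83138162e-01, -1.01244505e-03, -1.95644155e-04]), 'ft_force': array([-0.21433095,  0.10507383, -0.29350614]), 'ft_torque': array([ 0.05152153, -0.0025672 , -0.03061934]), 'grip_width': 0.08557319614636345}
scene {'fx': 476.4936637852875, 'fy': 476.4936637852875, 'cx': 246.00012555284968, 'cy': 186.94441898897122, 'rvec': array([ 2.04368397, -1.02381022,  0.49822456]), 'tvec': array([-0.34192141,  0.34675709,  0.77325785])}
top {'fx': 357.7707551634536, 'fy': 357.7707551634536, 'cx': 256.7556449932668, 'cy': 187.47236852218705, 'rvec': array([ 2.18129975, -2.22965371,  0.09811751]), 'tvec': array([-0.01374657,  0.53954533,  0.94574302])}
wrist {'fx': 267.58319298470417, 'fy': 267.58319298470417, 'cx': 253.5782842748115, 'cy': 192.69084791106638, 'mount': array([[-5.86707697e-04, -9.63271479e-01, -2.68528794e-01,
         6.89051610e-02],
       [ 9.99999828e-01, -5.60112468e-04, -1.75650550e-04,
        -6.72666040e-04],
       [ 1.87928395e-05, -2.68528851e-01,  9.63271642e-01,
        -1.42773445e-01],
       [ 0.00000000e+00,  0.00000000e+00,  0.00000000e+00,
         1.00000000e+00]])}
0.0187
```

View pics/scene0.png

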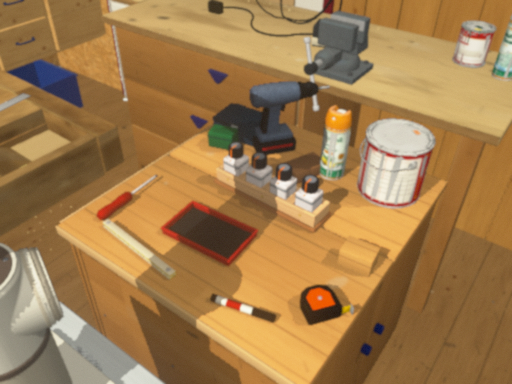

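View pics/top0.png

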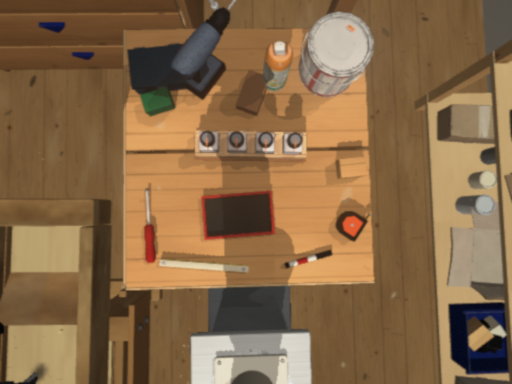

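View pics/wrist0.png

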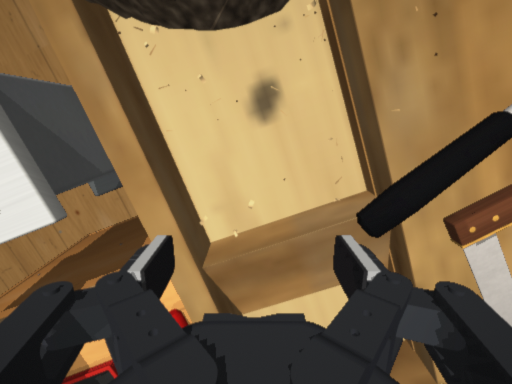

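```bash
python3 - <<'E'
import cv2
a=cv2.imread("pics/top0.png")[120:250,185:315]; cv2.imwrite("pics/top0c.png",cv2.resize(a,None,fx=5,fy=5,interpolation=cv2.INTER_CUBIC)[:600])
a=cv2.imread("pics/scene0.png")[130:270,150:350]; cv2.imwrite("pics/scene0c.png",cv2.resize(a,None,fx=4,fy=4,interpolation=cv2.INTER_CUBIC))
E
```

```text
(no output)
```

View pics/top0c.png

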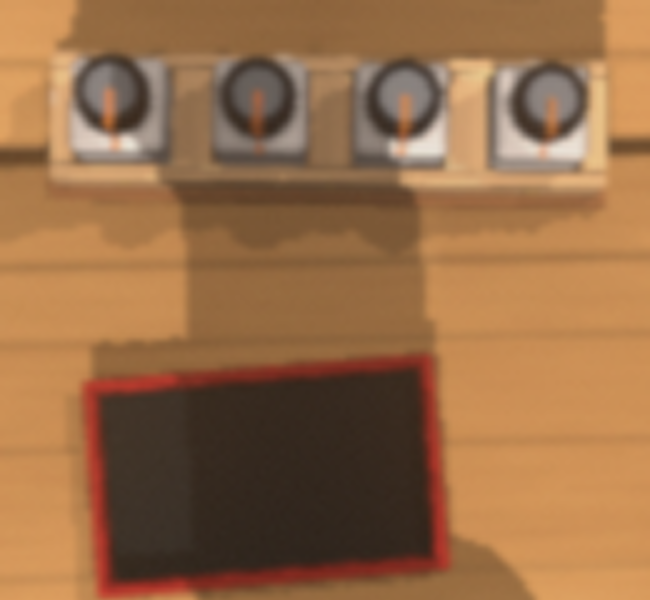

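View pics/scene0c.png

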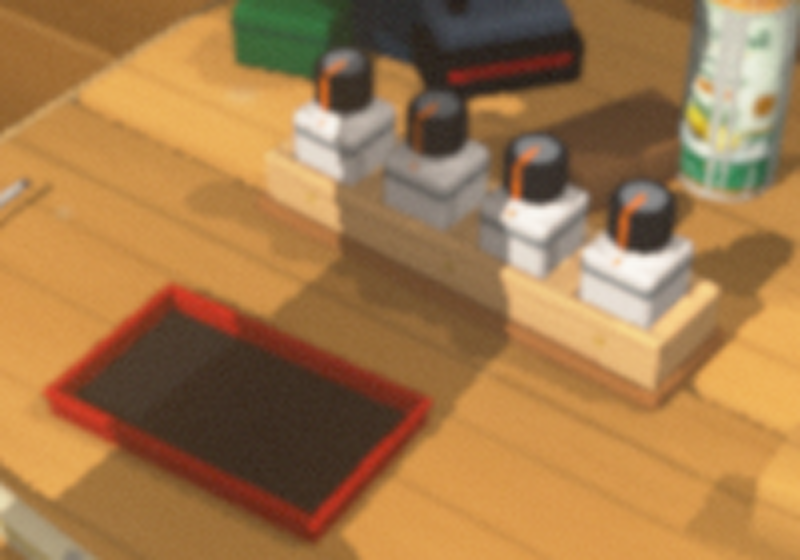

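```bash
cat > h.py <<'E'
import numpy as np, cv2
from scipy.spatial.transform import Rotation as R
T={'fx':357.7707551634536,'cx':256.7556449932668,'cy':187.47236852218705,'rvec':[ 2.18129975,-2.22965371,0.09811751],'tvec':[-0.01374657,0.53954533,0.94574302]}
S={'fx':476.4936637852875,'cx':246.00012555284968,'cy':186.94441898897122,'rvec':[2.04368397,-1.02381022,0.49822456],'tvec':[-0.34192141,0.34675709,0.77325785]}
def ray(c,p):
    M=R.from_rotvec(c['rvec']); d=np.array([(p[0]-c['cx'])/c['fx'],(p[1]-c['cy'])/c['fx'],1]); 
    o=-M.inv().apply(c['tvec']); d=M.inv().apply(d); return o,d/np.linalg.norm(d)
def tri(rays):
    A=sum(np.eye(3)-np.outer(d,d) for o,d in rays); b=sum((np.eye(3)-np.outer(d,d))@o for o,d in rays)
    p=np.linalg.solve(A,b); return p,[np.linalg.norm(np.cross(p-o,d)) for o,d in rays]
def onz(c,p,z):
    o,d=ray(c,p); return o+d*(z-o[2])/d[2]
def tp(p,k=5,o=(185,120)): return ((p[0]+.5)/k-.5+o[0],(p[1]+.5)/k-.5+o[1])
def sp(p,k=4,o=(150,130)): return tp(p,k,o)
E
python3 - <<'E'
from h import *
np.set_printoptions(precision=4,suppress=True)
P=[]
for a,b in zip([(111,92),(257,92),(404,94),(549,96)],[(344,68),(437,108),(537,153),(643,199)]):
    p,e=tri([ray(T,tp(a)),ray(S,sp(b))]); print(p,e); P.append(p)
P=np.array(P); v=P[0]-P[3]; print("yaw",np.degrees(np.arctan2(-v[0],v[1])),np.linalg.norm(v)/3)
print("tray")
for a in [(85,382),(434,357),(449,570),(101,594)]: print(onz(T,tp(a),0.018))
for b in [(172,288),(430,403),(312,535),(48,395)]: print(onz(S,sp(b),0.018))
for a,b in [((85,382),(172,288)),((434,357),(430,403)),((449,570),(312,535)),((101,594),(48,395))]: print(tri([ray(T,tp(a)),ray(S,sp(b))]))
print('caddy corners z=.046');
for a in [(50,52),(604,58),(605,187),(50,180)]: print(onz(T,tp(a),0.046))
E
```

```text
[0.6576 0.0964 0.1072] [np.float64(0.0001771989062828331), np.float64(0.00017719890628265284)]
[0.6561 0.0253 0.1077] [np.float64(4.4192598825557766e-06), np.float64(4.4192598826007235e-06)]
[ 0.6541 -0.0468  0.1072] [np.float64(7.442171191133035e-05), np.float64(7.442171191128863e-05)]
[ 0.6519 -0.1184  0.1079] [np.float64(0.00030459179297113873), np.float64(0.0003045917929713004)]
yaw -1.5181575649283323 0.07163120876895808
tray
[0.5193 0.1222 0.018 ]
[ 0.5287 -0.0646  0.018 ]
[ 0.4148 -0.0698  0.018 ]
[0.4067 0.1153 0.018 ]
[0.5138 0.1165 0.018 ]
[ 0.5253 -0.0653  0.018 ]
[ 0.4085 -0.0742  0.018 ]
[0.4024 0.1097 0.018 ]
(array([0.5198, 0.1229, 0.0108]), [np.float64(0.000274530683120002), np.float64(0.00027453068311998104)])
(array([ 0.5283, -0.0642,  0.0152]), [np.float64(0.0008126605819153541), np.float64(0.0008126605819153606)])
(array([ 0.414 , -0.0701,  0.0105]), [np.float64(0.0003662040835609215), np.float64(0.0003662040835610085)])
(array([0.4066, 0.1156, 0.0115]), [np.float64(0.0005613814356028987), np.float64(0.0005613814356027613)])
caddy corners z=.046
[0.6914 0.1346 0.046 ]
[ 0.6835 -0.1565  0.046 ]
[ 0.6149 -0.155   0.046 ]
[0.624  0.1355 0.046 ]
```

```bash
cat >> h.py <<'E'
def rows(o,tgt,jawyaw=None,base=None):
    """o obs; tgt TCP xyz; jawyaw world deg of tool y. prints shift units, roll units"""
    q=R.from_quat(o['tool_rot']); d=q.inv().apply(np.array(tgt)-o['eef_pos'])/0.05
    ty=q.apply([0,1,0]); y=np.degrees(np.arctan2(ty[1],ty[0])); roll=None
    if jawyaw is not None: roll=-(((jawyaw-y)+180)%360-180)/6
    print("cur",np.round(o['eef_pos'],4),"jaw",round(y,2),"tilt",np.round(q.apply([0,0,1]),4),"shift",np.round(d,3),"roll",roll and round(roll,3))
def wray(c,o,p):
    M=c['mount']; q=R.from_quat(o['tool_rot']); d=np.array([(p[0]-c['cx'])/c['fx'],(p[1]-c['cy'])/c['fy'],1])
    cw=q.apply(M[:3,3])+o['eef_pos']; d=q.apply(M[:3,:3]@d); return cw,d/np.linalg.norm(d)
E
python3 - <<'E'
from h import *
from workcell import *
rows(get_obs(),[0.656,0.097,0.25],-1.5)
for a in [(111,92),(257,92),(404,94),(549,96)]: print(onz(T,tp(a),.112))
E
```

```text
cur [0.1796 0.4661 0.2306] jaw 68.93 tilt [-6.0e-04 -1.5e-03 -1.0e+00] shift [-11.545  -3.463  -0.382] roll 11.738
[0.65647096 0.09605663 0.112     ]
[0.65526644 0.02517453 0.112     ]
[ 0.65306127 -0.0465126   0.112     ]
[ 0.65086249 -0.11755441  0.112     ]
```

move_arm --motion '[[85,[-11.54,-3.46,-0.38],11.74],[85,[-11.54,-3.46,-0.38],11.74],[85,[-11.54,-3.46,-0.38],11.74],[85,[-11.54,-3.46,-0.38],11.74],[85,[-11.54,-3.46,-0.38],11.74],[85,[-11.54,-3.46,-0.38],11.74],[85,[-11.54,-3.46,-0.38],11.74],[85,[-11.54,-3.46,-0.38],11.74],[85,[-11.54,-3.46,-0.38],11.74],[85,[-11.54,-3.46,-0.38],11.74]]'

```text
clock: 1.15
eef_pos: [0.5761, 0.1589, 0.2468]
tool_rot: [0.717, 0.697, -0.0, -0.0]
ft_force: [0.0, 1.4, -0.1]
grip_width: 0.0851
```

```bash
python3 - <<'E'
from h import *
from workcell import *
rows(get_obs(),[0.656,0.097,0.25],-1.5);print(get_obs()['clock'])
E
```

```text
cur [0.5761 0.1589 0.2468] jaw -1.56 tilt [-6.e-04  1.e-04 -1.e+00] shift [-1.194  1.632 -0.065] roll -0.009
1.15
```

move_arm --motion '[[85,[-1.15,1.6,0],0],[85,[-1.15,1.6,0],0],[85,[-1.15,1.6,0],0],[85,[-1.15,1.6,0],0],[85,[-1.15,1.6,0],0],[85,[-1.15,1.6,0],0],[85,[-1.15,1.6,0],0],[85,[-1.15,1.6,0],0],[85,[-1.15,1.6,0],0],[85,[-1.15,1.6,0],0]]'

```text
clock: 2.15
eef_pos: [0.6531, 0.1012, 0.2474]
tool_rot: [0.716, 0.698, 0.0, 0.0]
ft_force: [0.4, -0.5, 0.7]
grip_width: 0.0852
```

```bash
python3 - <<'E'
from h import *
from workcell import *
import pickle
o=get_obs();c=camera("wrist")
pickle.dump((o,c),open("w1.pkl","wb"))
rows(o,[0.656,0.097,0.25],-1.5)
cv2.imwrite("pics/w1.png",cv2.resize(c['color'][:,:,::-1],(768,576),interpolation=cv2.INTER_CUBIC))
E
```

```text
cur [0.6531 0.1012 0.2474] jaw -1.49 tilt [ 4.e-04  0.e+00 -1.e+00] shift [-0.083  0.059 -0.052] roll 0.002
```

View pics/w1.png

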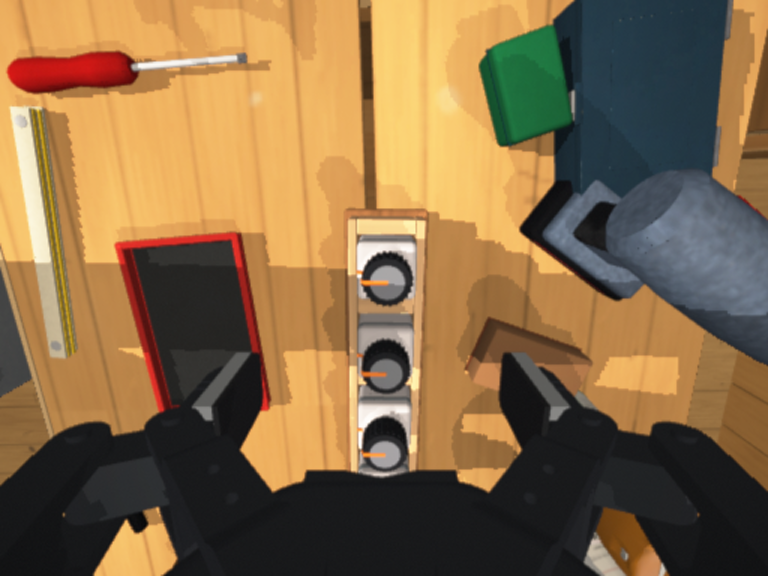

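```bash
python3 - <<'E'
from h import *
import pickle
np.set_printoptions(precision=4,suppress=True)
o,c=pickle.load(open("w1.pkl","rb"))
t=[(111,92),(257,92),(404,94)];s=[(344,68),(437,108),(537,153)];w=[(388,281),(386,371),(384,454)]
for a,b,d in zip(t,s,w):
    ww=((d[0]+.5)/1.5-.5,(d[1]+.5)/1.5-.5); r=wray(c,o,ww)
    print(r[0]+r[1]*(0.112-r[0][2])/r[1][2], tri([ray(T,tp(a)),r])[0], tri([ray(S,sp(b)),r])[0],tri([ray(T,tp(a)),ray(S,sp(b)),r]))
# tray corners rim (wrist, inner/outer)
for d in [(116,242),(240,233)]:
    ww=((d[0]+.5)/1.5-.5,(d[1]+.5)/1.5-.5); r=wray(c,o,ww); print(r[0]+r[1]*(0.018-r[0][2])/r[1][2])
E
```

```text
[0.6572 0.0974 0.112 ] [0.6572 0.0964 0.1083] [0.6573 0.0961 0.1074] (array([0.6574, 0.0963, 0.1074]), [np.float64(0.00025715645261105993), np.float64(0.00018468069830090546), np.float64(0.00013615632147454497)])
[0.6542 0.0265 0.112 ] [0.6549 0.0255 0.1106] [0.6544 0.0245 0.1087] (array([0.6551, 0.0249, 0.1087]), [np.float64(0.0009153456278313356), np.float64(0.00037977994457503967), np.float64(0.0008886955466107689)])
[ 0.6508 -0.0477  0.112 ] [ 0.6517 -0.0461  0.1145] [ 0.6507 -0.049   0.1102] (array([ 0.6519, -0.0479,  0.1102]), [np.float64(0.001957061402217002), np.float64(0.0010378400307035414), np.float64(0.0014595154009465028)])
[0.4056 0.1173 0.018 ]
[0.5222 0.1227 0.018 ]
```

```bash
python3 - <<'E'
from h import *
from workcell import *
o=get_obs(); rows(o,[0.657,0.0967,0.081],-1.7); print(o['ft_force'],o['ft_torque'],o['joint_pos'])
E
```

```text
cur [0.6532 0.1011 0.2473] jaw -1.5 tilt [ 3.e-04  0.e+00 -1.e+00] shift [-0.086  0.077  3.326] roll 0.034
[-0.38151665  0.61001352  0.03171965] [-0.00593487  0.04101455 -0.02612746] [ 1.53557903e-01  5.77737174e-01  5.52799211e-01  1.54555526e+00
 -2.06092546e-05  1.75046969e+00]
```

move_arm --motion '[[60,[-0.09,0.08,0.9],0.03],[60,[-0.09,0.08,1.8],0.03],[60,[-0.09,0.08,2.5],0.03],[60,[-0.09,0.08,2.9],0.03],[60,[-0.09,0.08,3.15],0.03],[60,[-0.09,0.08,3.3],0.03],[60,[-0.09,0.08,3.3],0.03],[60,[-0.09,0.08,3.3],0.03],[60,[-0.09,0.08,3.3],0.03],[60,[-0.09,0.08,3.3],0.03]]'

```text
clock: 3.2
eef_pos: [0.658, 0.0965, 0.0835]
tool_rot: [0.717, 0.697, 0.001, 0.001]
ft_force: [-0.2, 0.1, 0.5]
grip_width: 0.0598
```

```bash
python3 - <<'E'
from h import *
from workcell import *
o=get_obs(); rows(o,[0.657,0.0967,0.081],-1.7); print(o['ft_force'],o['ft_torque'])
c=camera("wrist"); cv2.imwrite("pics/w2.png",c['color'][:,:,::-1])
c=camera("scene"); cv2.imwrite("pics/s2.png",cv2.resize(c['color'][100:250,130:330,::-1],None,fx=4,fy=4,interpolation=cv2.INTER_CUBIC))
E
```

```text
cur [0.658  0.0965 0.0835] jaw -1.69 tilt [ 2.4e-03  4.0e-04 -1.0e+00] shift [ 0.004 -0.021  0.05 ] roll 0.002
[-0.17748272  0.0966157   0.49354799] [0.05035487 0.03009473 0.05319991]
```

View pics/w2.png

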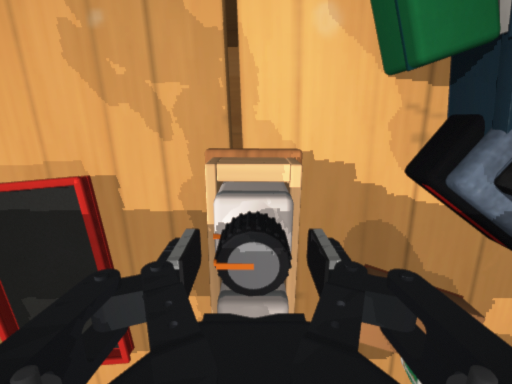

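View pics/s2.png

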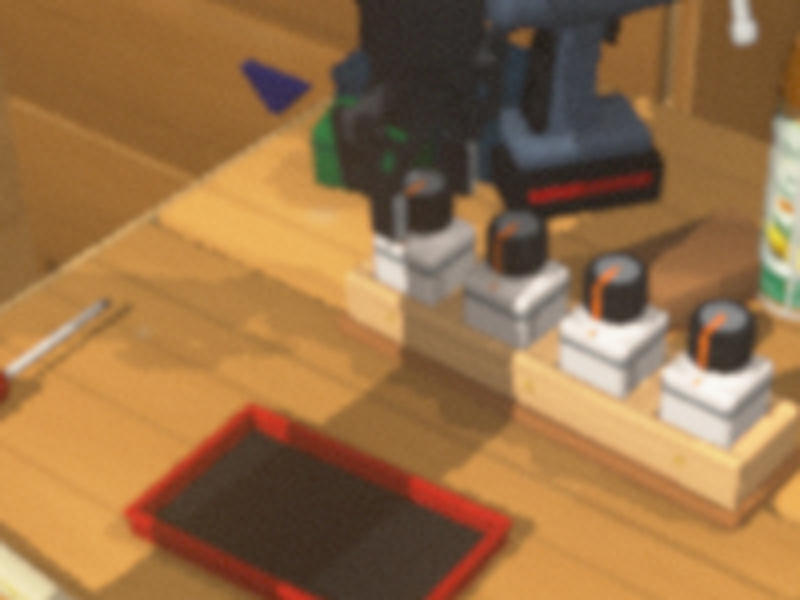

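move_arm --motion '[[60,[0,0,0.04],0],[30,[0,0,0.04],0],[30,[0,0,0.04],0],[30,[0,0,0.04],0],[30,[0,0,0.04],0],[30,[0,0,0.04],0],[30,[0,0,0.04],0],[30,[0,0,0.04],0],[30,[0,0,0.04],0],[30,[0,0,0.04],0]]'

```text
clock: 4.3
eef_pos: [0.6581, 0.0964, 0.0813]
tool_rot: [0.717, 0.697, 0.001, 0.001]
ft_force: [-0.5, -0.6, 5.6]
grip_width: 0.0356
```

```bash
cat > st.py <<'E'
from h import *
from workcell import *
np.set_printoptions(precision=3,suppress=True)
o=get_obs(); q=R.from_quat(o['tool_rot']); ty=q.apply([0,1,0]); print(round(o['clock'],2),o['eef_pos'],"jaw",round(np.degrees(np.arctan2(ty[1],ty[0])),2),"F",o['ft_force'],"M",o['ft_torque'],"q6",o['joint_pos'][5],"tau6",o['tau'][5],"w",o['grip_width'])
E
python3 st.py
```

```text
4.3 [0.658 0.096 0.081] jaw -1.7 F [-0.54  -0.554  5.585] M [ 0.004 -0.008 -0.019] q6 1.7458485302106013 tau6 0.004644037981051952 w 0.035647663593458126
```

move_arm --motion '[[30,[0,0,-0.02],-0.05],[30,[0,0,-0.02],-0.1],[30,[0,0,-0.02],-0.15],[30,[0,0,-0.02],-0.2],[30,[0,0,-0.02],-0.25],[30,[0,0,-0.02],-0.3],[30,[0,0,-0.02],-0.35],[30,[0,0,-0.02],-0.4],[30,[0,0,-0.02],-0.4],[30,[0,0,-0.02],-0.4]]'

```text
clock: 5.3
eef_pos: [0.6572, 0.0964, 0.0812]
tool_rot: [0.703, 0.712, 0.0, 0.0]
ft_force: [-0.1, 0.6, 4.9]
grip_width: 0.0357
```

```bash
python3 st.py
```

```text
5.3 [0.657 0.096 0.081] jaw 0.73 F [-0.073  0.552  4.89 ] M [ 0.21  -0.02   0.073] q6 1.7037592822881584 tau6 0.05390130914747715 w 0.03571299916394054
```

move_arm --motion '[[30,[0,0,0],-0.06],[30,[0,0,0],-0.12],[30,[0,0,0],-0.18],[30,[0,0,0],-0.24],[30,[0,0,0],-0.3],[30,[0,0,0],-0.36],[30,[0,0,0],-0.42],[30,[0,0,0],-0.48],[30,[0,0,0],-0.5],[30,[0,0,0],-0.5]]'

```text
clock: 6.3
eef_pos: [0.6572, 0.0964, 0.0812]
tool_rot: [0.684, 0.73, 0.0, -0.0]
ft_force: [0.2, 1.5, 5.3]
grip_width: 0.0358
```

```bash
python3 st.py
```

```text
6.3 [0.657 0.096 0.081] jaw 3.71 F [0.186 1.492 5.316] M [ 0.26   0.044 -0.065] q6 1.6515975966073246 tau6 -0.06286082323640585 w 0.035814201465123416
```

move_arm --motion '[[30,[0,0,0],-0.05],[30,[0,0,0],-0.1],[30,[0,0,0],-0.15],[30,[0,0,0],-0.2],[30,[0,0,0],-0.25],[30,[0,0,0],-0.3],[30,[0,0,0],-0.35],[30,[0,0,0],-0.4],[30,[0,0,0],-0.4],[30,[0,0,0],-0.4]]'

```text
clock: 7.3
eef_pos: [0.6572, 0.0964, 0.0813]
tool_rot: [0.668, 0.744, 0.0, 0.0]
ft_force: [-0.6, 1.6, 5.6]
grip_width: 0.0357
```

```bash
python3 st.py
```

```text
7.3 [0.657 0.096 0.081] jaw 6.12 F [-0.586  1.605  5.61 ] M [0.248 0.005 0.059] q6 1.6096465717820372 tau6 -0.014114512887317687 w 0.03572574350945027
```

move_arm --motion '[[30,[0,0,0],-0.6],[30,[0,0,0],-1.2],[30,[0,0,0],-1.8],[30,[0,0,0],-2.4],[30,[0,0,0],-3.0],[30,[0,0,0],-3.5],[30,[0,0,0],-4],[30,[0,0,0],-4],[60,[0,0,0],-4],[60,[0,0,0],-4]]'

```text
clock: 8.3
eef_pos: [0.656, 0.0958, 0.0797]
tool_rot: [0.5, 0.866, -0.001, -0.001]
ft_force: [-0.4, 0.9, -0.2]
grip_width: 0.0599
```

```bash
python3 st.py; python3 - <<'E'
from h import *
from workcell import *
c=camera("wrist"); cv2.imwrite("pics/w3.png",c['color'][:,:,::-1])
E
```

```text
8.3 [0.656 0.096 0.08 ] jaw 30.05 F [-0.381  0.888 -0.187] M [-0.007  0.027 -0.05 ] q6 1.1915561089800017 tau6 0.004231966595398262 w 0.059887622336496714
```

View pics/w3.png

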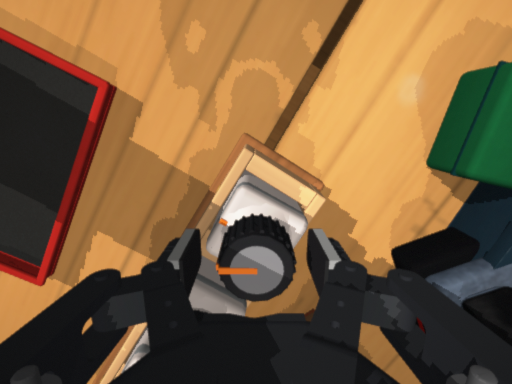

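```bash
cat > go.py <<'E'
import sys
from h import *
from workcell import *
o=get_obs(); a=eval(sys.argv[1]); 
for t in a: rows(o,t[:3],t[3])
E
python3 go.py "[(0.656,0.096,0.13,30),(0.655,0.025,0.13,-1.7),(0.655,0.025,0.083,-1.7)]"
```

```text
cur [0.6561 0.0959 0.0798] jaw 30.06 tilt [-2.8e-03 -8.0e-04 -1.0e+00] shift [ 0.004 -0.004 -1.005] roll 0.01
cur [0.6561 0.0959 0.0798] jaw 30.06 tilt [-2.8e-03 -8.0e-04 -1.0e+00] shift [-1.215 -0.732 -1.004] roll 5.294
cur [0.6561 0.0959 0.0798] jaw 30.06 tilt [-2.8e-03 -8.0e-04 -1.0e+00] shift [-1.215 -0.73  -0.064] roll 5.294
```

move_arm --motion '[[60,[0,0,-0.95],0],[60,[-0.4,-0.24,-1.0],1.3],[60,[-0.9,-0.54,-1.0],2.6],[60,[-1.21,-0.73,-1.0],4.0],[60,[-1.21,-0.73,-1.0],5.3],[60,[-1.21,-0.73,-1.0],5.3],[60,[-1.21,-0.73,-0.6],5.3],[60,[-1.21,-0.73,-0.2],5.3],[60,[-1.21,-0.73,-0.06],5.3],[60,[-1.21,-0.73,-0.06],5.3]]'

```text
clock: 9.35
eef_pos: [0.6546, 0.026, 0.0822]
tool_rot: [0.717, 0.697, -0.002, -0.001]
ft_force: [0.1, 0.6, -1.0]
grip_width: 0.0599
```

```bash
python3 st.py;python3 go.py "[(0.655,0.025,0.082,-1.7)]"
```

```text
9.35 [0.655 0.026 0.082] jaw -1.57 F [ 0.087  0.611 -0.976] M [0.036 0.01  0.011] q6 1.6379958847346725 tau6 -0.012185915547888726 w 0.059856637873979726
cur [0.6546 0.026  0.0822] jaw -1.57 tilt [-4.e-03 -2.e-04 -1.e+00] shift [-0.02   0.01   0.004] roll 0.021
```

move_arm --motion '[[30,[-0.02,0,-0.01],0],[30,[-0.02,0,-0.01],0],[30,[-0.02,0,-0.01],0],[30,[-0.02,0,-0.01],0],[30,[-0.02,0,-0.01],0],[30,[-0.02,0,-0.01],0],[30,[-0.02,0,-0.01],-0.1],[30,[-0.02,0,-0.01],-0.2],[30,[-0.02,0,-0.01],-0.3],[30,[-0.02,0,-0.01],-0.4]]'

```text
clock: 10.35
eef_pos: [0.6565, 0.0248, 0.0859]
tool_rot: [0.703, 0.712, 0.001, 0.001]
ft_force: [-1.8, 1.1, 5.5]
grip_width: 0.0352
```

```bash
python3 st.py
```

```text
10.35 [0.656 0.025 0.086] jaw 0.73 F [-1.822  1.075  5.525] M [0.052 0.423 0.005] q6 1.595675075022378 tau6 0.03556622774340212 w 0.03523069000343618
```

move_arm --motion '[[30,[0,0,0],-0.06],[30,[0,0,0],-0.12],[30,[0,0,0],-0.18],[30,[0,0,0],-0.24],[30,[0,0,0],-0.3],[30,[0,0,0],-0.36],[30,[0,0,0],-0.42],[30,[0,0,0],-0.48],[30,[0,0,0],-0.5],[30,[0,0,0],-0.5]]'

```text
clock: 11.35
eef_pos: [0.6566, 0.0245, 0.0859]
tool_rot: [0.684, 0.73, 0.001, 0.001]
ft_force: [-1.9, -1.0, 4.6]
grip_width: 0.0355
```

```bash
python3 st.py
```

```text
11.35 [0.657 0.024 0.086] jaw 3.69 F [-1.859 -0.966  4.566] M [-0.036  0.287 -0.047] q6 1.5437355548301257 tau6 -0.05034649861045182 w 0.035534519962632086
```

move_arm --motion '[[30,[0,0,0],-0.05],[30,[0,0,0],-0.1],[30,[0,0,0],-0.15],[30,[0,0,0],-0.2],[30,[0,0,0],-0.25],[30,[0,0,0],-0.3],[30,[0,0,0],-0.35],[30,[0,0,0],-0.4],[30,[0,0,0],-0.4],[30,[0,0,0],-0.4]]'

```text
clock: 12.35
eef_pos: [0.6565, 0.0242, 0.0859]
tool_rot: [0.669, 0.743, 0.0, 0.001]
ft_force: [-2.4, -0.6, 5.9]
grip_width: 0.0356
```

```bash
python3 st.py; python3 - <<'E'
from h import *
from workcell import *
c=camera("wrist"); cv2.imwrite("pics/w4.png",c['color'][:,:,::-1][150:350,150:350].repeat(3,0).repeat(3,1))
E
```

```text
12.35 [0.656 0.024 0.086] jaw 6.03 F [-2.352 -0.582  5.943] M [-0.097  0.277 -0.403] q6 1.502630341197363 tau6 -0.34975575283169746 w 0.035618427335041454
```

View pics/w4.png

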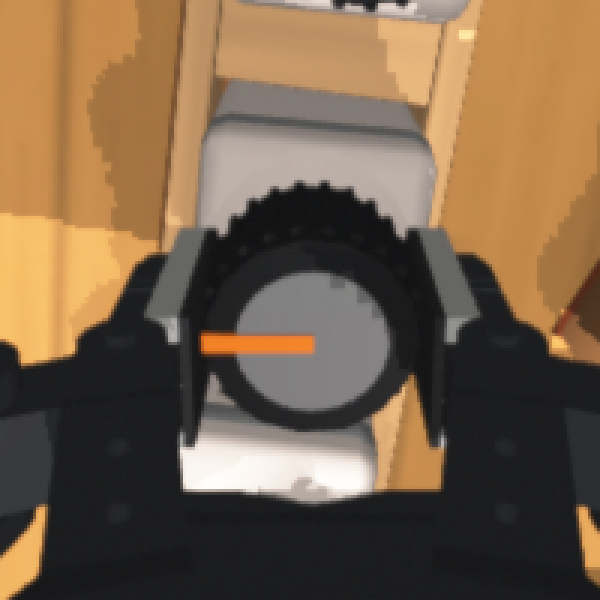

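```bash
python3 go.py "[(0.6525,-0.047,0.135,-1.9),(0.6525,-0.047,0.083,-1.9)]"
```

```text
cur [0.6565 0.0242 0.0859] jaw 6.03 tilt [ 1.9e-03 -5.0e-04 -1.0e+00] shift [-1.408 -0.227 -0.982] roll 1.322
cur [0.6565 0.0242 0.0859] jaw 6.03 tilt [ 1.9e-03 -5.0e-04 -1.0e+00] shift [-1.408 -0.229  0.058] roll 1.322
```

move_arm --motion '[[30,[0,0,0],0.4],[30,[0,0,0],0.8],[60,[0,0,0],0.8],[60,[0,0,0],0.8],[60,[0,0,0],0.8],[60,[0,0,-0.9],0.8],[60,[-0.4,-0.07,-1.0],1],[60,[-1.1,-0.2,-1.0],1.32],[60,[-1.41,-0.23,-1.0],1.32],[60,[-1.41,-0.23,-1.0],1.32]]'

```text
clock: 13.4
eef_pos: [0.6517, -0.0489, 0.1341]
tool_rot: [0.719, 0.695, -0.0, -0.0]
ft_force: [0.5, -0.4, -0.5]
grip_width: 0.0599
```

```bash
python3 st.py;python3 go.py "[(0.6525,-0.047,0.083,-1.9)]"
```

```text
13.4 [ 0.652 -0.049  0.134] jaw -1.98 F [ 0.475 -0.401 -0.479] M [0.044 0.028 0.021] q6 1.5304185619873598 tau6 -0.1010562339797616 w 0.059855946847658326
cur [ 0.6517 -0.0489  0.1341] jaw -1.98 tilt [-7.e-04 -1.e-04 -1.e+00] shift [0.039 0.015 1.022] roll -0.013
```

move_arm --motion '[[60,[0.04,0.015,0.4],0],[60,[0.04,0.015,0.8],0],[60,[0.04,0.015,1.0],0],[60,[0.04,0.015,1.0],0],[30,[0.04,0.015,1.0],0],[30,[0.04,0.015,1.0],0],[30,[0.04,0.015,1.0],0],[30,[0.04,0.015,1.0],0],[30,[0.04,0.015,1.0],0],[30,[0.04,0.015,1.0],0]]'

```text
clock: 14.4
eef_pos: [0.6534, -0.0445, 0.0857]
tool_rot: [0.718, 0.696, 0.001, 0.001]
ft_force: [-0.4, 0.9, 4.6]
grip_width: 0.0356
```

```bash
python3 st.py
```

```text
14.4 [ 0.653 -0.045  0.086] jaw -1.81 F [-0.422  0.922  4.585] M [0.244 0.143 0.008] q6 1.5340980528765995 tau6 0.019150745356455445 w 0.03564435812388653
```

move_arm --motion '[[30,[0,0,0],-0.08],[30,[0,0,0],-0.16],[30,[0,0,0],-0.24],[30,[0,0,0],-0.32],[30,[0,0,0],-0.4],[30,[0,0,0],-0.48],[30,[0,0,0],-0.56],[30,[0,0,0],-0.6],[30,[0,0,0],-0.6],[30,[0,0,0],-0.6]]'

```text
clock: 15.4
eef_pos: [0.6533, -0.0449, 0.0857]
tool_rot: [0.696, 0.718, 0.0, 0.001]
ft_force: [-1.4, 0.2, 6.0]
grip_width: 0.0356
```

```bash
python3 st.py
```

```text
15.4 [ 0.653 -0.045  0.086] jaw 1.78 F [-1.36   0.188  5.984] M [ 0.061  0.308 -0.036] q6 1.4712018863979022 tau6 -0.029215984395705163 w 0.035572866807203646
```

Turned 3.6° freely; continue.

move_arm --motion '[[30,[0,0,0],-0.06],[30,[0,0,0],-0.12],[30,[0,0,0],-0.18],[30,[0,0,0],-0.24],[30,[0,0,0],-0.3],[30,[0,0,0],-0.36],[30,[0,0,0],-0.42],[30,[0,0,0],-0.48],[30,[0,0,0],-0.5],[30,[0,0,0],-0.5]]'

```text
clock: 16.4
eef_pos: [0.6532, -0.0449, 0.0857]
tool_rot: [0.677, 0.736, 0.0, 0.001]
ft_force: [-2.5, -0.4, 5.5]
grip_width: 0.0356
```

```bash
python3 st.py
```

```text
16.4 [ 0.653 -0.045  0.086] jaw 4.78 F [-2.503 -0.397  5.492] M [ 0.113  0.315 -0.078] q6 1.418878834384001 tau6 -0.050370816607028246 w 0.035594193017885085
```

move_arm --motion '[[30,[0,0,0],-0.04],[30,[0,0,0],-0.08],[30,[0,0,0],-0.12],[30,[0,0,0],-0.16],[30,[0,0,0],-0.2],[30,[0,0,0],-0.24],[30,[0,0,0],-0.28],[30,[0,0,0],-0.3],[30,[0,0,0],-0.3],[30,[0,0,0],-0.3]]'

```text
clock: 17.4
eef_pos: [0.6532, -0.0449, 0.0857]
tool_rot: [0.665, 0.746, 0.0, 0.001]
ft_force: [-0.8, -0.0, 6.1]
grip_width: 0.0359
```

```bash
python3 st.py
```

```text
17.4 [ 0.653 -0.045  0.086] jaw 6.57 F [-0.772 -0.046  6.06 ] M [ 0.136  0.35  -0.012] q6 1.3874910660913258 tau6 -0.04331589792855084 w 0.03587885585846215
```

move_arm --motion '[[30,[0,0,0],-0.3],[30,[0,0,0],-0.8],[30,[0,0,0],-1.4],[30,[0,0,0],-2.0],[30,[0,0,0],-2.7],[30,[0,0,0],-3.4],[30,[0,0,0],-4],[30,[0,0,0],-4],[60,[0,0,0],-4],[60,[0,0,0],-4]]'

```text
clock: 18.4
eef_pos: [0.6527, -0.0449, 0.0841]
tool_rot: [0.496, 0.869, -0.0, -0.0]
ft_force: [-0.0, 0.0, -0.4]
grip_width: 0.0598
```

```bash
python3 st.py; python3 - <<'E'
from h import *
from workcell import *
c=camera("wrist"); cv2.imwrite("pics/w5.png",c['color'][:,:,::-1][150:350,150:350].repeat(3,0).repeat(3,1))
E
python3 go.py "[(0.650,-0.119,0.135,-1.9),(0.650,-0.119,0.084,-1.9)]"
```

```text
18.4 [ 0.653 -0.045  0.084] jaw 30.58 F [-0.022  0.017 -0.438] M [0.005 0.007 0.018] q6 0.9686036172281692 tau6 -0.001068196288542822 w 0.059790814033798094
cur [ 0.6526 -0.0448  0.084 ] jaw 30.58 tilt [-6.e-04 -2.e-04 -1.e+00] shift [-1.25  -0.801 -1.02 ] roll 5.413
cur [ 0.6526 -0.0448  0.084 ] jaw 30.58 tilt [-6.e-04 -2.e-04 -1.e+00] shift [-1.251 -0.8   -0.   ] roll 5.413
```

View pics/w5.png

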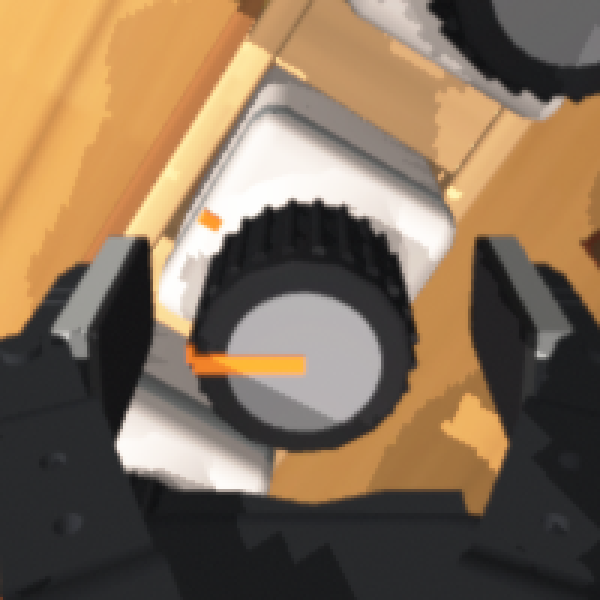

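Jar 3 is loose: the cap's line, at (245,365) in the crop, points well away from the jar's mark at (210,220). Next is cap 4.

move_arm --motion '[[60,[0,0,-0.95],0],[60,[-0.4,-0.25,-1.02],1.3],[60,[-0.9,-0.55,-1.02],2.7],[60,[-1.25,-0.8,-1.02],4.0],[60,[-1.25,-0.8,-1.02],5.41],[60,[-1.25,-0.8,-1.02],5.41],[60,[-1.25,-0.8,-0.6],5.41],[60,[-1.25,-0.8,-0.2],5.41],[60,[-1.25,-0.8,0],5.41],[60,[-1.25,-0.8,0],5.41]]'

```text
clock: 19.45
eef_pos: [0.6487, -0.118, 0.0822]
tool_rot: [0.718, 0.696, -0.001, -0.002]
ft_force: [-0.2, 0.5, 0.0]
grip_width: 0.0598
```

```bash
python3 st.py
```

```text
19.45 [ 0.649 -0.118  0.082] jaw -1.73 F [-0.16   0.481  0.001] M [ 0.05   0.034 -0.06 ] q6 1.421036429729569 tau6 -0.01420628948835656 w 0.059789461134971585
```

move_arm --motion '[[30,[0,0,0],0],[30,[0,0,0],0],[30,[0,0,0],0],[30,[0,0,0],0],[30,[0,0,0],0],[30,[0,0,0],0],[30,[0,0,0],-0.1],[30,[0,0,0],-0.2],[30,[0,0,0],-0.3],[30,[0,0,0],-0.4]]'

```text
clock: 20.45
eef_pos: [0.6508, -0.1191, 0.0858]
tool_rot: [0.704, 0.71, 0.001, 0.001]
ft_force: [-1.4, 0.2, 4.7]
grip_width: 0.0352
```

```bash
python3 st.py
```

```text
20.45 [ 0.651 -0.119  0.086] jaw 0.54 F [-1.393  0.192  4.729] M [0.052 0.1   0.022] q6 1.3805061465888444 tau6 0.03513283794745803 w 0.035182875979910586
```

move_arm --motion '[[30,[0,0,0],-0.06],[30,[0,0,0],-0.12],[30,[0,0,0],-0.18],[30,[0,0,0],-0.24],[30,[0,0,0],-0.3],[30,[0,0,0],-0.36],[30,[0,0,0],-0.42],[30,[0,0,0],-0.48],[30,[0,0,0],-0.5],[30,[0,0,0],-0.5]]'

```text
clock: 21.45
eef_pos: [0.6509, -0.1193, 0.0858]
tool_rot: [0.685, 0.728, 0.0, 0.001]
ft_force: [-1.7, -0.7, 5.7]
grip_width: 0.0356
```

```bash
python3 st.py
```

```text
21.45 [ 0.651 -0.119  0.086] jaw 3.51 F [-1.699 -0.7    5.714] M [-0.018  0.057  0.025] q6 1.32852647220308 tau6 -0.047982215182855725 w 0.03561170734917018
```

move_arm --motion '[[30,[0,0,0],-0.05],[30,[0,0,0],-0.1],[30,[0,0,0],-0.15],[30,[0,0,0],-0.2],[30,[0,0,0],-0.25],[30,[0,0,0],-0.3],[30,[0,0,0],-0.35],[30,[0,0,0],-0.35],[30,[0,0,0],-0.35],[30,[0,0,0],-0.35]]'

```text
clock: 22.45
eef_pos: [0.6509, -0.1193, 0.0858]
tool_rot: [0.672, 0.741, 0.0, 0.001]
ft_force: [-2.2, 0.5, 5.3]
grip_width: 0.0356
```

```bash
python3 st.py
```

```text
22.45 [ 0.651 -0.119  0.086] jaw 5.57 F [-2.189  0.496  5.261] M [-0.059  0.092 -0.232] q6 1.2923892681024638 tau6 -0.21968855056911707 w 0.03559057138703582
```

move_arm --motion '[[30,[0,0,0],-0.03],[30,[0,0,0],-0.06],[30,[0,0,0],-0.1],[30,[0,0,0],-0.1],[30,[0,0,0],-0.1],[30,[0,0,0],-0.1],[30,[0,0,0],-0.1],[30,[0,0,0],-0.1],[30,[0,0,0],-0.1],[30,[0,0,0],-0.1]]'

```text
clock: 23.45
eef_pos: [0.6507, -0.1191, 0.0858]
tool_rot: [0.668, 0.744, 0.0, 0.001]
ft_force: [-1.8, 0.3, 4.9]
grip_width: 0.0351
```

```bash
python3 st.py
```

```text
23.45 [ 0.651 -0.119  0.086] jaw 6.17 F [-1.803  0.346  4.941] M [ 0.08   0.157 -0.267] q6 1.2820628738320297 tau6 -0.2810081373900175 w 0.035050274420002664
```

```bash
python3 go.py "[(0.6525,-0.046,0.135,-1.9)]"; python3 - <<'E'
from h import *
import pickle
o,c=pickle.load(open("w1.pkl","rb"))
for pos,yaw,p in [((0.6526,-0.0448,0.084),30.58,(251.5,270.2)),((.6561,.0959,.0798),30.06,(255,270)),((.6565,.0242,.0859),6.03,(254,265))]:
    # tool y at yaw, z down
    y=np.array([np.cos(np.radians(yaw)),np.sin(np.radians(yaw)),0]); z=np.array([0,0,-1.]); x=np.cross(y,z)
    q=R.from_matrix(np.c_[x,y,z]).as_quat()
    r=wray(c,{'tool_rot':q,'eef_pos':np.array(pos)},p); print(r[0]+r[1]*(0.111-r[0][2])/r[1][2])
E
```

```text
cur [ 0.6507 -0.1191  0.0858] jaw 6.17 tilt [ 1.9e-03 -4.0e-04 -1.0e+00] shift [ 1.45   0.194 -0.985] roll 1.345
[ 0.65284068 -0.04913951  0.111     ]
[0.65640881 0.09474921 0.111     ]
[0.65595131 0.02199695 0.111     ]
```

move_arm --motion '[[30,[0,0,0],0.4],[30,[0,0,0],0.8],[60,[0,0,0],0.8],[60,[0,0,0],0.8],[60,[0,0,0],0.8],[60,[0,0,-0.9],0.8],[70,[0.4,0.05,-1.1],1],[85,[1.1,0.15,-1.1],1.34],[85,[1.41,0.19,-1.1],1.34],[85,[1.41,0.19,-1.1],1.34]]'

```text
clock: 24.45
eef_pos: [0.6517, -0.0454, 0.139]
tool_rot: [0.717, 0.697, -0.0, -0.0]
ft_force: [-0.0, -0.1, -0.7]
grip_width: 0.0848
```

```bash
python3 st.py;python3 go.py "[(0.6525,-0.048,0.049,-1.9)]"
```

```text
24.45 [ 0.652 -0.045  0.139] jaw -1.56 F [-0.029 -0.147 -0.736] M [-0.037 -0.04   0.027] q6 1.5284178392992105 tau6 0.11580734979361296 w 0.08475230373518033
cur [ 0.6517 -0.0454  0.139 ] jaw -1.56 tilt [-1.2e-03  2.0e-04 -1.0e+00] shift [-0.051  0.02   1.8  ] roll 0.056
```

move_arm --motion '[[85,[-0.03,0.02,0.5],0.04],[85,[-0.03,0.02,1.0],0.04],[85,[-0.03,0.02,1.4],0.04],[85,[-0.03,0.02,1.65],0.04],[85,[-0.03,0.02,1.78],0.04],[85,[-0.03,0.02,1.78],0.04],[85,[-0.03,0.02,1.78],0.04],[85,[-0.03,0.02,1.78],0.04],[85,[-0.03,0.02,1.78],0.04],[85,[-0.03,0.02,1.78],0.04]]'

```text
clock: 25.45
eef_pos: [0.6534, -0.0492, 0.0514]
tool_rot: [0.72, 0.694, 0.0, 0.001]
ft_force: [-0.2, -0.0, 0.5]
grip_width: 0.0848
```

```bash
python3 st.py;python3 go.py "[(0.6525,-0.048,0.049,-1.9)]"; python3 - <<'E'
from h import *
from workcell import *
c=camera("wrist"); cv2.imwrite("pics/w6.png",c['color'][:,:,::-1])
E
```

```text
25.45 [ 0.653 -0.049  0.051] jaw -2.05 F [-0.175 -0.029  0.489] M [-0.022  0.021 -0.008] q6 1.5313217151469138 tau6 -0.0004179500410828041 w 0.08484384022934548
cur [ 0.6534 -0.0492  0.0514] jaw -2.05 tilt [ 1.4e-03 -1.0e-04 -1.0e+00] shift [ 0.024 -0.019  0.048] roll -0.024
```

View pics/w6.png

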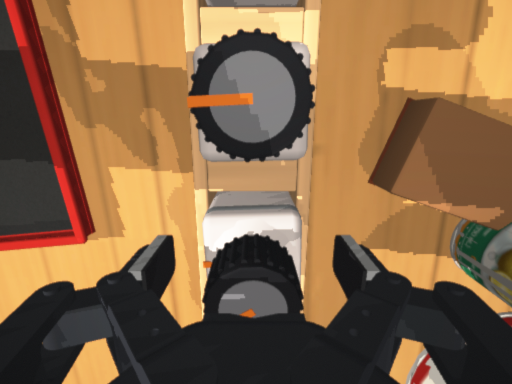

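move_arm --motion '[[60,[0.01,-0.01,0.03],0],[44,[0.01,-0.01,0.03],0],[44,[0.01,-0.01,0.03],0],[44,[0.01,-0.01,0.03],0],[44,[0.01,-0.01,0.03],0],[44,[0.01,-0.01,0.03],0],[44,[0.01,-0.01,0.03],0],[44,[0.01,-0.01,0.03],0],[44,[0.01,-0.01,-0.05],0],[44,[0.01,-0.01,-0.15],0]]'

```text
clock: 26.5
eef_pos: [0.6514, -0.0487, 0.0571]
tool_rot: [0.72, 0.694, -0.001, -0.001]
ft_force: [0.0, -0.1, -3.3]
grip_width: 0.0473
```

```bash
python3 st.py
```

```text
26.5 [ 0.651 -0.049  0.057] jaw -2.06 F [ 0.019 -0.094 -3.301] M [-0.034  0.012  0.003] q6 1.532113689583274 tau6 0.0026231973606627434 w 0.04734502502775391
```

```bash
python3 go.py "[(0.652,-0.0485,0.125,-2),(0.469,-0.014,0.125,2.7),(0.469,-0.014,0.060,2.7)]"
```

```text
cur [ 0.6514 -0.0487  0.0571] jaw -2.06 tilt [-2.7e-03  2.0e-04 -1.0e+00] shift [ 0.004  0.008 -1.358] roll -0.009
cur [ 0.6514 -0.0487  0.0571] jaw -2.06 tilt [-2.7e-03  2.0e-04 -1.0e+00] shift [ 0.562 -3.674 -1.348] roll -0.793
cur [ 0.6514 -0.0487  0.0571] jaw -2.06 tilt [-2.7e-03  2.0e-04 -1.0e+00] shift [ 0.562 -3.671 -0.048] roll -0.793
```

move_arm --motion '[[44,[0,0,-0.4],0],[44,[0,0,-0.9],0],[44,[0,0,-1.35],0],[44,[0.06,-0.4,-1.35],0],[44,[0.15,-1.0,-1.35],-0.2],[44,[0.25,-1.7,-1.35],-0.4],[44,[0.36,-2.4,-1.35],-0.6],[44,[0.47,-3.1,-1.35],-0.8],[44,[0.54,-3.55,-1.35],-0.8],[44,[0.56,-3.67,-1.35],-0.8]]'

```text
clock: 27.5
eef_pos: [0.4666, -0.0138, 0.1254]
tool_rot: [0.69, 0.724, -0.001, -0.001]
ft_force: [0.9, 0.1, -2.7]
grip_width: 0.0472
```

```bash
python3 st.py; python3 go.py "[(0.469,-0.014,0.044,2.7)]"; python3 - <<'E'
from h import *
from workcell import *
c=camera("wrist"); cv2.imwrite("pics/w7.png",c['color'][:,:,::-1])
E
```

```text
27.5 [ 0.467 -0.014  0.125] jaw 2.77 F [ 0.876  0.093 -2.688] M [-0.014  0.014  0.021] q6 1.4928080929302516 tau6 -0.000443815470134723 w 0.04721118375718968
cur [ 0.4666 -0.0138  0.1254] jaw 2.77 tilt [-3.3e-03  1.0e-04 -1.0e+00] shift [-0.007  0.053  1.628] roll 0.012
```

View pics/w7.png

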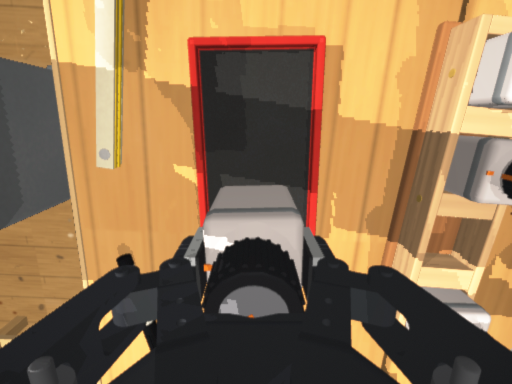

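move_arm --motion '[[44,[0,0.03,0.4],0],[44,[0,0.04,0.9],0],[44,[0,0.04,1.3],0],[44,[0,0.04,1.5],0],[44,[0,0.04,1.57],0],[44,[0,0.04,1.6],0],[44,[0,0.04,1.62],0],[44,[0,0.04,1.63],0],[44,[0,0.04,1.64],0],[44,[0,0.04,1.64],0]]'

```text
clock: 28.55
eef_pos: [0.4724, -0.0141, 0.044]
tool_rot: [0.69, 0.724, 0.0, 0.0]
ft_force: [-0.3, 0.5, -1.9]
grip_width: 0.0467
```

```bash
python3 st.py
```

```text
28.55 [ 0.472 -0.014  0.044] jaw 2.74 F [-0.292  0.53  -1.91 ] M [0.006 0.001 0.012] q6 1.4930608794598725 tau6 -3.008629164469312e-05 w 0.04670684316659429
```

move_arm --motion '[[44,[0,0,0.01],0],[44,[0,0,0.02],0],[44,[0,0,0.03],0],[44,[0,0,0.03],0],[60,[0,0,0.03],0],[60,[0,0,0.03],0],[75,[0,0,0.03],0],[75,[0,0,0.03],0],[75,[0,0,-0.4],0],[75,[0,0,-1.2],0]]'

```text
clock: 29.55
eef_pos: [0.4693, -0.014, 0.1017]
tool_rot: [0.69, 0.724, -0.002, -0.003]
ft_force: [1.2, -1.2, 0.4]
grip_width: 0.0752
```

```bash
python3 st.py; python3 go.py "[(0.47,-0.014,0.15,2.7),(0.6565,0.0955,0.15,-1.9)]"; python3 - <<'E'
from h import *
from workcell import *
c=camera("scene"); cv2.imwrite("pics/s8.png",cv2.resize(c['color'][100:290,130:380,::-1],None,fx=3,fy=3,interpolation=cv2.INTER_CUBIC))
E
```

```text
29.55 [ 0.469 -0.014  0.102] jaw 2.74 F [ 1.177 -1.171  0.442] M [-0.027  0.007  0.043] q6 1.493072393061036 tau6 -8.303260585762473e-06 w 0.07522838203569125
cur [ 0.4693 -0.014   0.1017] jaw 2.74 tilt [-7.1e-03  2.0e-04 -1.0e+00] shift [ 0.     0.007 -0.966] roll 0.007
cur [ 0.4693 -0.014   0.1017] jaw 2.74 tilt [-7.1e-03  2.0e-04 -1.0e+00] shift [ 2.009  3.837 -0.992] roll 0.774
```

View pics/s8.png

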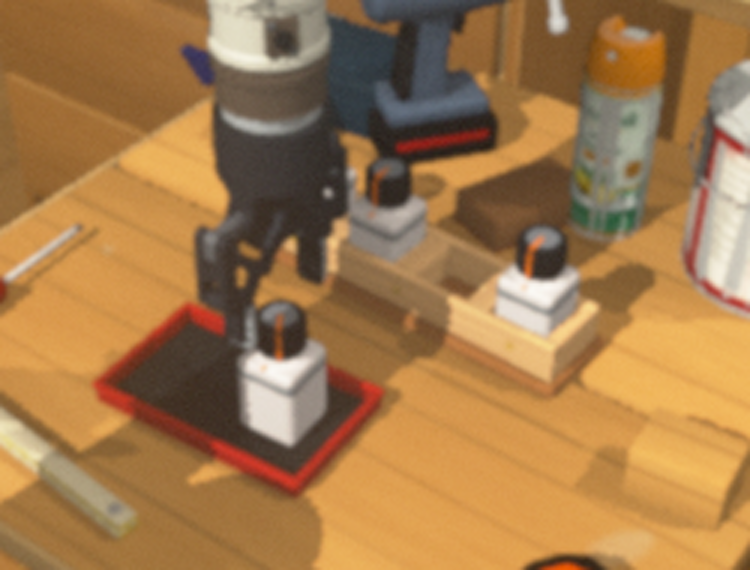

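move_arm --motion '[[85,[0,0,-0.9],0],[85,[0.2,0.4,-1.0],0.1],[85,[0.55,1.1,-1.0],0.2],[85,[0.95,1.8,-1.0],0.4],[85,[1.3,2.5,-1.0],0.6],[85,[1.65,3.2,-1.0],0.77],[85,[1.95,3.7,-1.0],0.77],[85,[2.01,3.82,-1.0],0.77],[85,[2.01,3.82,-1.0],0.77],[85,[2.01,3.82,-1.0],0.77]]'

```text
clock: 30.6
eef_pos: [0.657, 0.0949, 0.1533]
tool_rot: [0.719, 0.695, -0.001, -0.0]
ft_force: [-0.0, -1.0, 0.4]
grip_width: 0.0854
```

```bash
python3 st.py;python3 go.py "[(0.6565,0.0955,0.0505,-1.9)]"
```

```text
30.6 [0.657 0.095 0.153] jaw -1.89 F [-0.031 -0.983  0.39 ] M [ 0.027  0.021 -0.044] q6 1.7473052385585384 tau6 -0.00010413088375571533 w 0.08543099460891579
cur [0.657  0.0949 0.1533] jaw -1.89 tilt [-1.4e-03 -5.0e-04 -1.0e+00] shift [ 0.014 -0.008  2.055] roll 0.001
```

move_arm --motion '[[85,[0.01,0,0.5],0],[85,[0.01,0,1.1],0],[85,[0.01,0,1.6],0],[85,[0.01,0,1.9],0],[85,[0.01,0,2.04],0],[85,[0.01,0,2.04],0],[85,[0.01,0,2.04],0],[85,[0.01,0,2.04],0],[85,[0.01,0,2.04],0],[85,[0.01,0,2.04],0]]'

```text
clock: 31.6
eef_pos: [0.6585, 0.0961, 0.0524]
tool_rot: [0.719, 0.695, 0.001, 0.0]
ft_force: [0.4, -0.5, 0.3]
grip_width: 0.0849
```

```bash
python3 st.py; python3 - <<'E'
from h import *
from workcell import *
c=camera("wrist"); cv2.imwrite("pics/w9.png",c['color'][:,:,::-1])
E
```

```text
31.6 [0.659 0.096 0.052] jaw -1.87 F [ 0.42  -0.469  0.261] M [-0.021 -0.017  0.013] q6 1.7482597906508972 tau6 -9.812418056753813e-05 w 0.08487950373102013
```

View pics/w9.png

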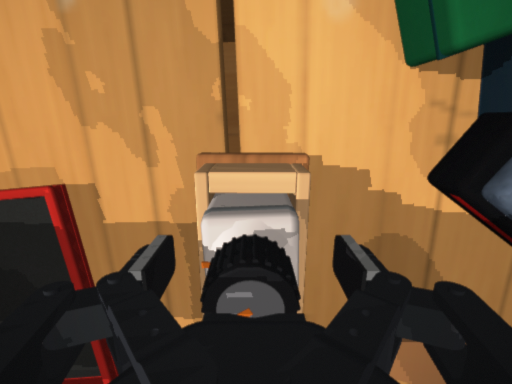

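move_arm --motion '[[60,[0.01,-0.03,0.04],0],[44,[0.01,-0.03,0.04],0],[44,[0.01,-0.03,0.04],0],[44,[0.01,-0.03,0.04],0],[44,[0.01,-0.03,0.04],0],[44,[0.01,-0.03,0.04],0],[44,[0.01,-0.03,0.04],0],[44,[0.01,-0.03,0.04],0],[44,[0.01,-0.03,-0.05],0],[44,[0.01,-0.03,-0.15],0]]'

```text
clock: 32.65
eef_pos: [0.6564, 0.0964, 0.0586]
tool_rot: [0.719, 0.695, -0.0, -0.0]
ft_force: [2.4, -0.0, -2.8]
grip_width: 0.0473
```

```bash
python3 st.py; python3 go.py "[(0.657,0.096,0.13,-1.9),(0.465,0.066,0.13,2.7)]"
```

```text
32.65 [0.656 0.096 0.059] jaw -1.88 F [ 2.364 -0.046 -2.84 ] M [ 0.002 -0.391 -0.01 ] q6 1.7494954670502776 tau6 -0.035722648026421666 w 0.04734466677731503
cur [0.6564 0.0964 0.0586] jaw -1.88 tilt [-8.e-04 -3.e-04 -1.e+00] shift [-0.008  0.011 -1.428] roll 0.003
cur [0.6564 0.0964 0.0586] jaw -1.88 tilt [-8.e-04 -3.e-04 -1.e+00] shift [-0.733 -3.807 -1.425] roll -0.764
```

move_arm --motion '[[44,[0,0,-0.3],0],[44,[0,0,-0.8],0],[44,[0,0,-1.3],0],[44,[-0.05,-0.3,-1.43],0],[44,[-0.17,-0.9,-1.43],-0.2],[44,[-0.3,-1.6,-1.43],-0.4],[44,[-0.45,-2.3,-1.43],-0.6],[44,[-0.58,-3.0,-1.43],-0.76],[44,[-0.7,-3.6,-1.43],-0.76],[44,[-0.73,-3.8,-1.43],-0.76]]'

```text
clock: 33.65
eef_pos: [0.4611, 0.0656, 0.1304]
tool_rot: [0.69, 0.723, -0.002, -0.001]
ft_force: [0.4, -0.7, -2.1]
grip_width: 0.0476
```

```bash
python3 st.py; python3 go.py "[(0.466,0.066,0.045,2.7)]"; python3 - <<'E'
from h import *
from workcell import *
c=camera("wrist"); cv2.imwrite("pics/w10.png",c['color'][:,:,::-1])
c=camera("scene"); cv2.imwrite("pics/s10.png",cv2.resize(c['color'][100:290,130:380,::-1],None,fx=3,fy=3,interpolation=cv2.INTER_CUBIC))
E
```

```text
33.65 [0.461 0.066 0.13 ] jaw 2.69 F [ 0.401 -0.736 -2.109] M [ 0.028 -0.006 -0.017] q6 1.6652083737540762 tau6 -0.013864492066204548 w 0.047595064805959805
cur [0.4611 0.0656 0.1304] jaw 2.69 tilt [-4.4e-03 -5.0e-04 -1.0e+00] shift [0.003 0.106 1.709] roll -0.002
```

View pics/w10.png

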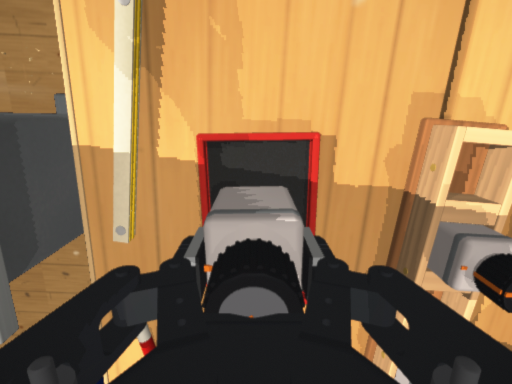

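View pics/s10.png

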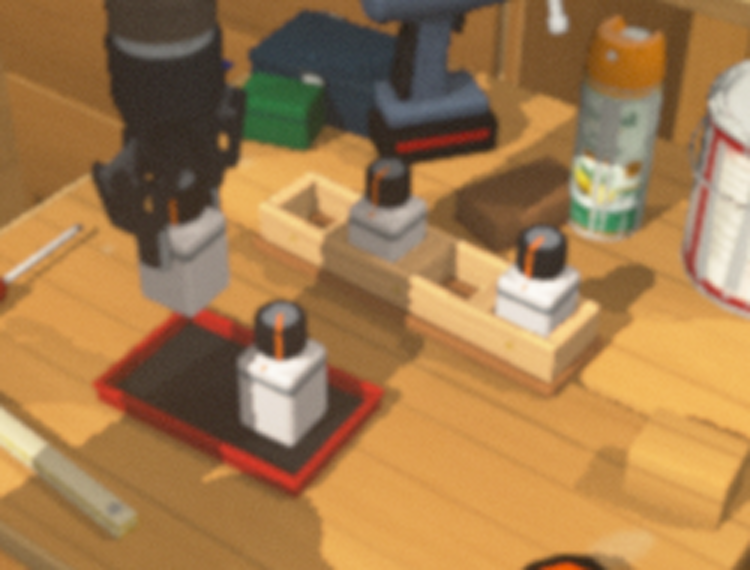

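move_arm --motion '[[44,[0,0.05,0.4],0],[44,[0,0.06,0.9],0],[44,[0,0.06,1.35],0],[44,[0,0.06,1.55],0],[44,[0,0.06,1.63],0],[44,[0,0.06,1.66],0],[44,[0,0.06,1.69],0],[44,[0,0.06,1.7],0],[44,[0,0.06,1.71],0],[44,[0,0.06,1.71],0]]'

```text
clock: 34.75
eef_pos: [0.4688, 0.0664, 0.0455]
tool_rot: [0.69, 0.723, 0.0, 0.0]
ft_force: [0.2, -0.5, -2.8]
grip_width: 0.0472
```

```bash
python3 st.py
```

```text
34.75 [0.469 0.066 0.046] jaw 2.69 F [ 0.18  -0.462 -2.78 ] M [0.026 0.001 0.002] q6 1.6646355684970755 tau6 1.023471014605093e-05 w 0.04720655013508479
```

Weight is still carried in the gripper, so I'll lower slowly about 2 mm and check.

move_arm --motion '[[44,[0,0,0.01],0],[44,[0,0,0.02],0],[44,[0,0,0.03],0],[44,[0,0,0.035],0],[44,[0,0,0.04],0],[44,[0,0,0.045],0],[44,[0,0,0.05],0],[44,[0,0,0.05],0],[44,[0,0,0.05],0],[44,[0,0,0.05],0]]'

```text
clock: 35.75
eef_pos: [0.4685, 0.0664, 0.0426]
tool_rot: [0.69, 0.723, 0.0, 0.0]
ft_force: [-0.1, 0.5, -2.8]
grip_width: 0.0471
```

```bash
python3 st.py
```

```text
35.75 [0.468 0.066 0.043] jaw 2.69 F [-0.12   0.477 -2.848] M [-0.023 -0.007  0.003] q6 1.6646677154351832 tau6 8.939792053297424e-06 w 0.04714228015089028
```

move_arm --motion '[[44,[0,0,0.01],0],[44,[0,0,0.015],0],[44,[0,0,0.02],0],[44,[0,0,0.025],0],[44,[0,0,0.03],0],[44,[0,0,0.035],0],[44,[0,0,0.035],0],[44,[0,0,0.035],0],[44,[0,0,0.035],0],[44,[0,0,0.035],0]]'

```text
clock: 36.75
eef_pos: [0.4685, 0.0664, 0.0415]
tool_rot: [0.69, 0.723, 0.0, 0.0]
ft_force: [-2.5, 0.3, 5.8]
grip_width: 0.0474
```

```bash
python3 st.py
```

```text
36.75 [0.468 0.066 0.042] jaw 2.68 F [-2.515  0.257  5.833] M [-0.105  0.683  0.022] q6 1.6646591981046934 tau6 0.022482365020550787 w 0.047412775639947405
```

Now it's seated on the tray floor. Release and go straight up.

move_arm --motion '[[44,[0,0,-0.01],0],[60,[0,0,-0.01],0],[60,[0,0,-0.01],0],[75,[0,0,-0.01],0],[75,[0,0,-0.01],0],[75,[0,0,-0.3],0],[75,[0,0,-0.9],0],[75,[0,0,-1.7],0],[75,[0,0,-2.5],0],[75,[0,0,-3.2],0]]'

```text
clock: 37.75
eef_pos: [0.4687, 0.0664, 0.2028]
tool_rot: [0.69, 0.724, 0.001, 0.0]
ft_force: [0.9, 0.1, -0.2]
grip_width: 0.0751
```

move_arm --motion '[[75,[0,-0.5,-0.6],0],[75,[0,-1,-0.8],0],[75,[0,-1,-0.8],0],[75,[0,-1,-0.8],0],[75,[0,-1,-0.8],0],[75,[0,-1,-0.8],0],[75,[0,-1,-0.8],0],[75,[0,-1,-0.8],0],[75,[0,-1,-0.8],0],[75,[0,-1,-0.8],0]]'

```text
clock: 38.75
eef_pos: [0.4186, 0.064, 0.2407]
tool_rot: [0.69, 0.723, -0.0, -0.0]
ft_force: [-0.0, 0.0, 1.5]
grip_width: 0.0751
```

```bash
python3 st.py; python3 - <<'E'
from h import *
from workcell import *
c=camera("scene"); cv2.imwrite("pics/s11.png",cv2.resize(c['color'][100:290,130:380,::-1],None,fx=3,fy=3,interpolation=cv2.INTER_CUBIC))
c=camera("wrist"); cv2.imwrite("pics/w11.png",c['color'][:,:,::-1])
c=camera("top"); cv2.imwrite("pics/t11.png",c['color'][:,:,::-1])
E
```

```text
38.75 [0.419 0.064 0.241] jaw 2.69 F [-0.045  0.015  1.517] M [0.021 0.029 0.006] q6 1.6756939907718582 tau6 -3.596690476115327e-05 w 0.07514348795259766
```

View pics/s11.png

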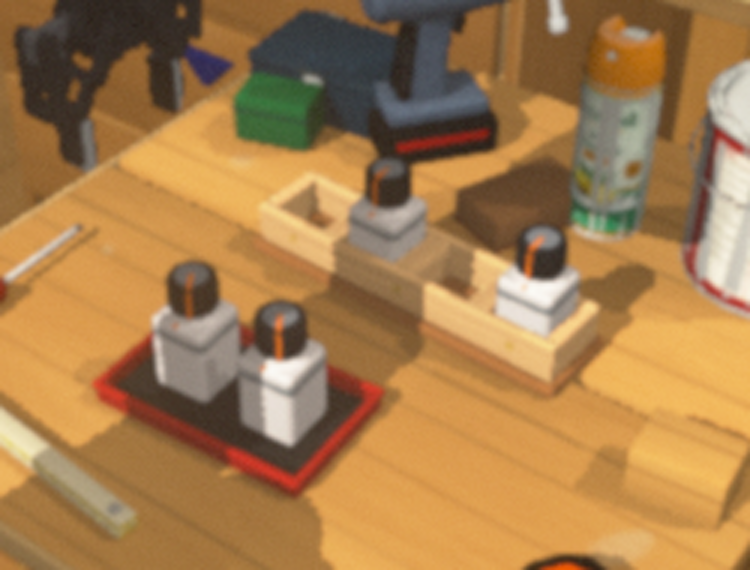

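View pics/w11.png

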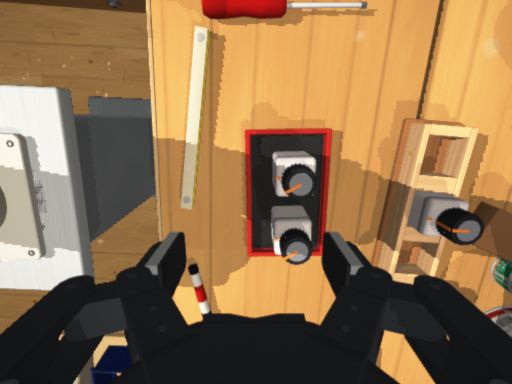

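View pics/t11.png

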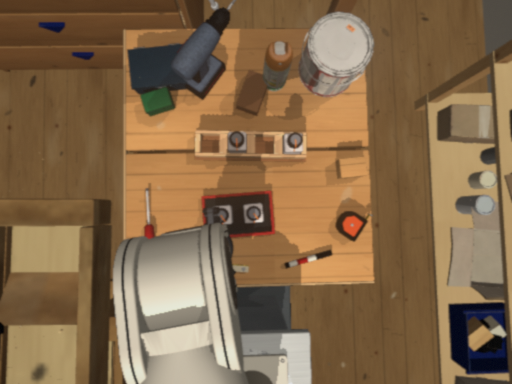

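```bash
python3 -c "
from workcell import *
print(job_done())"
```

```text
the job is handed in; nothing more can be done
None
```

I tried all four caps. Jars 1 and 3 are loose, and both now stand in the red tray. Jars 2 and 4 are sound and stay in their wells.

| Jar | Free turn | Resistance | Result |
|---|---|---|---|
| 1 | More than 7.8° | About 0.06 N m | Loose; gripper turned it about 32°, moved to tray |
| 2 | About 5.5° | Rose to about 0.4 N m at 7.7° | Sound; eased back 4.8°, left in well |
| 3 | More than 8.4° | Under 0.1 N m | Loose; gripper turned it about 32°, moved to tray |
| 4 | About 5° | 0.23 N m, then 0.27–0.28 N m after one more small step | Sound; eased back 4.8°, left in well |

- **Last checks:** the scene, wrist and top pictures show both loose jars upright and apart in the tray, with their cap lines plainly off the jar marks. Jars 2 and 4 and everything else in view look undisturbed. I handed in at about 39 s with the gripper open and clear of everything.
- **Readings that disagreed:**
  - The scene and top cameras together put the cap tops at about 107–108 mm, against 112 mm expected. Adding the wrist camera brought this to 107–110 mm, so I used the text's heights with a small margin.
  - Jar 1 touched the tray floor 2–3 mm lower than I expected, so I lowered it in small steps until the force showed contact.
  - The cap 4 reading was weaker than cap 2's because I stopped early rather than force it.

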